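# Fetch the salt from behind the sauces

## Robot

A 6-joint arm with a two-finger parallel gripper is mounted at the origin on the work surface. World frame = base frame: x ahead of the robot, y to its left, z up, the work surface at z = 0. Lengths are in m, angles in rad, forces in N, time in s.
With the tool pointing down it reaches from about 0.35 to 0.875 m from the base axis. Payload 4.2 kg.
Tool frame: the origin (TCP) lies at the very end of the fingers, on their centre line; the grasp point (between the pads) lies 19 mm behind it (arm.grip_point_offset is the distance from the TCP to the grasp point, in m); z points along the fingers, x is the direction in which the jaws open and shut, and the axes are right-handed (so a half turn about z gives the same grasp; the last joint's range is limited). The gripper opens to 85 mm and grips with 20 to 120 N. Pads are 22 mm wide; open, the fingers measure 114 mm over their backs; the gripper's body (76 mm by 85 mm) begins 54 mm behind the grasp point. The pads swing forward as they close: fully open they stand 13 mm farther back than shut.
Start: joints at [1.459, 0.385, 0.008, 0, -1.194, -0.259], TCP at [0.226, 0.583, 0.231] pointing down, gripper open.
Joint ranges: [-3.14, 3.14], [-1.21, 2.06], [-1.07, 1.41], [-3.16, 2.05], [-2.99, -0.16], [-3.1, 3.1]. Speed limits (rad/s): [2.79, 2.79, 3.14, 3.14, 3.14, 3.14].

## Interface

Orientations are given as a unit quaternion [w, x, y, z].
In Python, from station import status, optics, hand_in, arm gives the robot as it stands.
- The arm moves only by the shell command python3 -m pendant 'ROWS' [FORCE]. ROWS is text: rows parted by semicolons, each of 7 numbers parted by spaces: the shift along the tool's x, y, z in cm, then the turn, a rotation vector about the tool's x, y, z in rad, then the closure, from 0 (fully open) to 1 (shut). In form: dx dy dz rx ry rz gripper; .... A call has 1 to 12 rows; each row shifts and turns the commanded pose from where the row before left it, along the tool's axes as they then stand; what a row does not reach is not made up. A row lasts 1/8 s, in which the tool goes at most 62.5 mm and 10.7 degrees, less where a joint would pass 70% of its speed; a pose out of reach is approached as far as the arm can. A call with a gripper value outside its range is refused whole. The fingers move at their own pace and stop on an object; FORCE is the grip in N (left out, the last holds). Time passes only in rows, so rows that do not move let the fingers close. It gives the time, the measured TCP pose, the force and the opening at its end, in the units of the state.
- status.get_state(): the state, without advancing time (a new reading comes with each control period).
- optics.grab_frame(name): name is "scene" or "top"; returns a dict with "color" (400x640x3 uint8, red, green, blue), "depth" (400x640 float32, m along the optical axis (not along the pixel's ray), 0 where there is no reading), "fovy" (degrees; the focal length in pixels is half the picture's height over the tangent of half this angle, whatever the lens; pixels are square), "cx", "cy" (the principal point, pixels), "k1" (the pictures are not rectified: a ray, as slopes to the right and down, at radius r is drawn at 1 + k1 r^2 times it, then the intrinsics apply), "pose" (4x4, takes a point from camera to world coordinates). Camera axes: x right, y up, looking along -z (the intrinsics and any distortion apply to the point x, -y, -z); pixel columns grow to the right and rows downward; lengths in m; the calibration is good to about 2 mm. A picture is of the moment at which its call begins.
- hand_in(): hands the job in, once; it reports no verdict.
The state is a dict: "t": time; "qpos": joint angles; "qvel": joint speeds; "joint_efforts": joint torques, N m; "tcp_pos": TCP position; "ee_rot": TCP orientation; "contact_force": force on the tool from outside, world axes, zero at the start; "wrist_torque": the same for the moment, N m; "opening": finger opening in m.
Only numpy, scipy, OpenCV 4.12 (cv2) and the standard library are available. Lean on these libraries where they do the work, as an engineer would, in place of code of your own. Each camera call takes 0.05 s, during which the arm holds its last target. There are 200 camera calls.

## Task

The cook needs the salt shaker, which is hemmed in by three sauce bottles on the stand: first stand all three bottles in the empty aluminium side tray, then set the shaker on the centre of the black spot on the seasoning board while the bottles wait in the tray, and only then put each bottle back on the middle of the mat of its own colour. Everything stays upright throughout and ends standing free and still.

Things in the scene. Friction and masses are not known exactly. Their poses are not given: they have to be found in the camera images.
- bottle_red_mid (a point): red squeeze bottle, upright, loose, about 180 g: 100 mm tall; straight red body 48 mm in diameter up to 70 mm, then a 6 mm white collar (42 mm) and a red nozzle 24 mm tall. The point is on its axis, half-way up (50 mm above its foot); z is up, yaw means nothing. It starts on the red mat.
- bottle_yellow_mid (a point): yellow squeeze bottle, upright, loose, about 180 g: 100 mm tall; straight yellow body 48 mm in diameter up to 70 mm, then a 6 mm white collar (42 mm) and a yellow nozzle 24 mm tall. The point is on its axis, half-way up (50 mm above its foot); z is up, yaw means nothing. It starts on the yellow mat.
- bottle_green_mid (a point): green squeeze bottle, upright, loose, about 180 g: 100 mm tall; straight green body 48 mm in diameter up to 70 mm, then a 6 mm white collar (42 mm) and a green nozzle 24 mm tall. The point is on its axis, half-way up (50 mm above its foot); z is up, yaw means nothing. It starts on the green mat.
- shaker_mid (a point): salt shaker, upright, loose, about 120 g: white cylinder 44 mm in diameter with a steel top, 50 mm tall in all. The point is on its axis, half-way up (25 mm above its foot). It starts on the stand between the three mats (the front bottle about 62 mm and the side bottles about 66 mm from it, centre to centre), too closely hemmed in to be taken while they stand there.
- mat_red: red round mat, fixed on the sauce stand, 68 mm in diameter, 3 mm thick; origin at the centre of its underside, which is 10 mm above the table. Its x axis points along the stand from front to back, its y axis along the stand's width. One mat is in front of the shaker, the others left and right of it; which colour is where varies.
- mat_yellow: yellow round mat, fixed on the sauce stand, 68 mm in diameter, 3 mm thick; origin at the centre of its underside, which is 10 mm above the table. Its x axis points along the stand from front to back, its y axis along the stand's width. One mat is in front of the shaker, the others left and right of it; which colour is where varies.
- mat_green: green round mat, fixed on the sauce stand, 68 mm in diameter, 3 mm thick; origin at the centre of its underside, which is 10 mm above the table. Its x axis points along the stand from front to back, its y axis along the stand's width. One mat is in front of the shaker, the others left and right of it; which colour is where varies.
- caddy: dark wooden sauce stand, fixed, 190 mm (x) by 230 mm (y), its top 10 mm above the table; origin on the table, 110 mm ahead of the stand's back edge and 80 mm behind its front edge; x points to the back edge, which has a pale rail 8 mm thick, 30 mm above the table. Seen from this origin the front mat is at x -32 mm, the side mats at x 30, y +66 and -66 mm, the shaker at about x 30, y 0.
- tray: the side tray: empty aluminium tray, fixed, outside 270 mm (x) by 120 mm (y), rim 14 mm high, walls 4 mm, inner floor 4 mm above the table; origin at the centre of its underside, x along its length. It lies left or right of the stand.
- board_spot (a point): black round spot, 60 mm in diameter, painted on the pale wooden seasoning board (fixed, 200 mm by 120 mm, 12 mm thick) on the other side of the stand. The point is the spot's centre on the board's top, 12 mm above the table; x runs along the board's length, and the spot lies 50 mm from the board's middle towards -x. A small brown jar (36 mm wide, 70 mm tall) stands at the board's far end, about 120 mm from the spot.
There are look-alikes about, which are no part of the job. There is more than one size of the part that bears bottle_green_mid; the job needs the smallest. What is shaped like the part that bears shaker_mid but green is not meant.

How it is judged:
On the way, in this order (a step that is already met when the one before it is completed fails the run):
1. all three sauce bottles stand upright in the side tray together (x of bottle_red_mid in the frame of tray between -0.115 and 0.115 m and y of bottle_red_mid in the frame of tray between -0.04 and 0.04 m and height (world z) of bottle_red_mid between 0.044 and 0.062 m and angle between each of bottle_red_mid, bottle_yellow_mid, bottle_green_mid's own z axis and vertical below 0.15 rad and linear speed of each of bottle_red, bottle_yellow, bottle_green below 0.03 m/s and angular speed of each of bottle_red, bottle_yellow, bottle_green below 0.3 rad/s and x of bottle_yellow_mid in the frame of tray between -0.115 and 0.115 m and y of bottle_yellow_mid in the frame of tray between -0.04 and 0.04 m and height (world z) of bottle_yellow_mid between 0.044 and 0.062 m and x of bottle_green_mid in the frame of tray between -0.115 and 0.115 m and y of bottle_green_mid in the frame of tray between -0.04 and 0.04 m and height (world z) of bottle_green_mid between 0.044 and 0.062 m), for 0.2 s.
2. the shaker stands on the black spot while the three bottles are still in the tray (all of step 1 and horizontal distance between shaker_mid and board_spot below 0.012 m and height (world z) of shaker_mid between 0.031 and 0.043 m and angle between shaker_mid's own z axis and vertical below 0.15 rad and linear speed of shaker below 0.03 m/s and angular speed of shaker below 0.3 rad/s), for 0.2 s.
At the end, for the whole second after the job is handed in: Each sauce bottle stands upright (within 0.15 rad) on the mat of its own colour, its axis within 12 mm of the mat's centre; the shaker stands upright on the board with its axis within 12 mm of the black spot's centre; all are released and at rest (horizontal distance between shaker_mid and board_spot below 0.012 m and height (world z) of shaker_mid between 0.031 and 0.043 m and angle between each of shaker_mid, bottle_red_mid, bottle_yellow_mid, bottle_green_mid's own z axis and vertical below 0.15 rad and linear speed of each of shaker, bottle_red, bottle_yellow, bottle_green below 0.03 m/s and angular speed of each of shaker, bottle_red, bottle_yellow, bottle_green below 0.3 rad/s and horizontal distance between bottle_red_mid and mat_red below 0.012 m and height (world z) of bottle_red_mid between 0.057 and 0.069 m and horizontal distance between bottle_yellow_mid and mat_yellow below 0.012 m and height (world z) of bottle_yellow_mid between 0.057 and 0.069 m and horizontal distance between bottle_green_mid and mat_green below 0.012 m and height (world z) of bottle_green_mid between 0.057 and 0.069 m); the robot touches nothing.
It fails at once if a bottle or the shaker is tipped by more than 0.6 rad (angle between any of bottle_red_mid, bottle_yellow_mid, bottle_green_mid, shaker_mid's own z axis and vertical above 0.6 rad).
It also fails if it takes over 144 s, if anything falls off the work surface, if the arm or the gripper's body presses on something with over 40 N, if the wrist force passes 120 N, or if a joint passes its speed limit or range.

## Working session

There is one attempt and no reset: what is moved stays moved. The work goes in short steps, Python scripts to look and compute and a shell command to move; the robot and the scene stay as the last step left them, time stands still between calls to the robot, and variables do not carry over. Pictures are saved under pics/ and viewed, on a budget of 14 in all, crops included, one or two more only if the job needs it, and the job is handed in when it is done.

```bash
mkdir -p pics; cat > h.py <<'E'
import numpy as np, cv2
from station import status, optics, arm
def grab(n): return optics.grab_frame(n)
def K(f):
    h=f["color"].shape[0]; return h/2/np.tan(np.radians(f["fovy"])/2)
def rays(f,px):
    px=np.atleast_2d(np.array(px,float)); fl=K(f)
    Km=np.array([[fl,0,f["cx"]],[0,fl,f["cy"]],[0,0,1]])
    u=cv2.undistortPoints(px[:,None],Km,np.array([f["k1"],0,0,0,0.]))[:,0]
    d=np.c_[u[:,0],-u[:,1],-np.ones(len(u))]
    P=np.array(f["pose"]); return P[:3,3],d@P[:3,:3].T
def plane(f,px,z):
    o,d=rays(f,px); return o+d*((z-o[2])/d[:,2])[:,None]
def cloud(f):
    H,W=f["depth"].shape; v,u=np.mgrid[:H,:W]
    o,d=rays(f,np.c_[u.ravel(),v.ravel()])
    return (o+d*f["depth"].ravel()[:,None]).reshape(H,W,3)
def save(f,name,s=1,crop=None):
    im=f["color"][:,:,::-1]
    if crop: x0,y0,x1,y1=crop; im=im[y0:y1,x0:x1]
    cv2.imwrite("pics/"+name,cv2.resize(im,None,fx=s,fy=s,interpolation=cv2.INTER_CUBIC))
E
python3 - <<'E'
from h import *
for n in("scene","top"):
    f=grab(n); save(f,n+"0.png",1.25); print(n,f["fovy"],f["cx"],f["cy"],f["k1"],np.round(f["pose"],3).tolist())
s=status.get_state(); print(s); print(arm.grip_point_offset)
E
```

```text
scene 43.83389260900999 320.486475478434 202.66346742343816 -0.09740056599556149 [[0.243, -0.804, 0.542, 1.142], [0.97, 0.209, -0.125, -0.115], [-0.013, 0.556, 0.831, 0.982], [0.0, 0.0, 0.0, 1.0]]
top 46.04540415348097 325.55349177719944 200.59321128023325 -0.046621452275542555 [[-0.01, 0.981, -0.192, 0.371], [-1.0, -0.01, 0.005, 0.027], [0.003, 0.192, 0.981, 1.103], [0.0, 0.0, 0.0, 1.0]]
{'t': 0.1, 'qpos': array([ 1.45858287e+00,  3.85476179e-01,  6.75714698e-03, -4.18854518e-04,
       -1.19400656e+00, -2.58589899e-01]), 'qvel': array([ 0.00193811, -0.00133247,  0.00280419,  0.00121545, -0.00016208,
       -0.00077348]), 'joint_efforts': array([-6.03996887e-04, -3.93317771e+01,  1.88929796e+01,  4.19796780e+00,
       -2.57353327e-03,  4.42494894e-06]), 'tcp_pos': array([0.22628253, 0.58203632, 0.23033338]), 'ee_rot': array([-7.77736963e-04, -5.64575545e-01,  8.25380812e-01, -6.02934586e-04]), 'contact_force': array([ 0.14485195, -0.50084606, -0.53849334]), 'wrist_torque': array([-0.03885415,  0.01918393, -0.02134025]), 'opening': 0.08561047434611863}
0.0187
```

View pics/scene0.png

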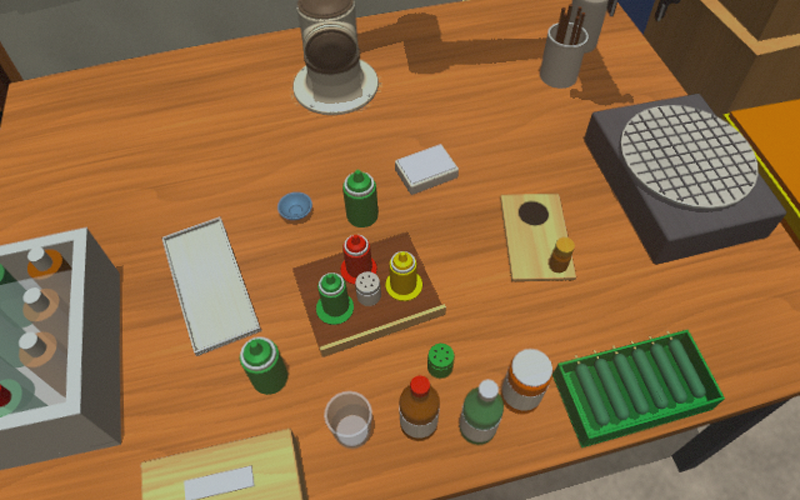

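View pics/top0.png

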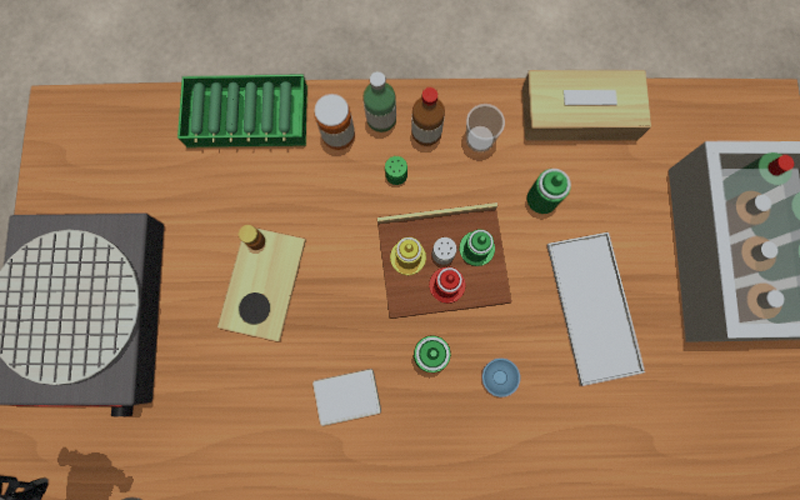

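The green candidates, in 800-wide top pixels, are the bottles at (480,246) on the stand, (432,355) in front and (550,190) behind right. The one at (480,246) stands on the green mat and looks smallest. The green cylinder at (396,170) is the shaker look-alike, and the white/steel shaker at (445,250) is the real one. I'll measure them and confirm in one enlarged crop.

```bash
cat > m.py <<'E'
from h import *
def lsrays(A):
    M=np.zeros((3,3));b=np.zeros(3)
    for o,d in A:
        d=d/np.linalg.norm(d);Q=np.eye(3)-np.outer(d,d);M+=Q;b+=Q@o
    return np.linalg.solve(M,b)
def hsv(f): return cv2.cvtColor(f["color"],cv2.COLOR_RGB2HSV)
HUE={"red":[(0,5),(174,180)],"yellow":[(24,34)],"green":[(50,75)]}
def cmask(f,c):
    h=hsv(f); m=np.zeros(h.shape[:2],bool)
    for a,b in HUE[c]: m|=(h[...,0]>=a)&(h[...,0]<=b)
    return m&(h[...,1]>150)&(h[...,2]>50)
E
python3 - <<'E'
from m import *
F={n:grab(n) for n in("scene","top")}
C={n:cloud(F[n]) for n in F}
for n in F:
    c=C[n]
    print(n,"table z",np.median(c[...,2][(abs(c[...,2])<.02)]))
    f=F[n]
    for col in HUE:
        m=cmask(f,col)
        k,l,s,ce=cv2.connectedComponentsWithStats(m.astype(np.uint8))
        for i in range(1,k):
            if s[i,4]>40:
                p=c[l==i]; z=p[:,2]
                if not(.2<np.median(p[:,0])<.9) : continue
                b=p[(z>.03)&(z<.2)]
                print(n,col,"px",np.round(ce[i],0),s[i,4],"med",np.round(np.median(p,0),3),"zmax %.3f"%np.percentile(z,99), "ext",np.round(np.ptp(b,axis=0),3) if len(b)>5 else "")
# caddy / tray / board : cloud by height
    h=hsv(f)
    for nm,px in (("crop",0),):
        pass
save(F["top"],"top_crop.png",4,(290,160,420,270))
save(F["scene"],"scene_crop.png",4,(225,130,365,290))
a=cv2.imread("pics/top_crop.png");b=cv2.imread("pics/scene_crop.png");
b=cv2.resize(b,None,fx=440/b.shape[0],fy=440/b.shape[0]);o=np.hstack([a,b]);s=800/o.shape[1];cv2.imwrite("pics/crop1.png",cv2.resize(o,None,fx=s,fy=s))
print(o.shape,s)
E
```

```text
scene table z 8.533424372536569e-05
scene red px [285. 195.] 165 med [ 0.525 -0.053  0.097] zmax 0.115 ext [0.032 0.033 0.029]
scene red px [282. 213.] 308 med [ 0.538 -0.067  0.044] zmax 0.085 ext [0.057 0.047 0.056]
scene red px [298. 213.] 43 med [ 0.525 -0.026  0.013] zmax 0.593 ext 
scene red px [336. 308.] 186 med [ 0.83  -0.021  0.169] zmax 0.982 ext [0.026 0.027 0.01 ]
scene red px [  3. 317.] 99 med [ 0.704 -0.608  0.164] zmax 0.179 ext [0.022 0.013 0.03 ]
scene yellow px [622. 148.] 195 med [ 0.392  1.073 -0.229] zmax -0.222 ext 
scene yellow px [322. 208.] 132 med [0.579 0.017 0.096] zmax 0.114 ext [0.033 0.031 0.025]
scene yellow px [322. 216.] 66 med [0.592 0.013 0.082] zmax 0.399 ext [0.035 0.047 0.009]
scene yellow px [323. 232.] 246 med [0.59  0.016 0.013] zmax 0.018 ext 
scene green px [292. 145.] 47 med [ 0.4   -0.008  0.109] zmax 0.114 ext [0.032 0.017 0.009]
scene green px [265. 225.] 82 med [ 0.59  -0.108  0.097] zmax 0.113 ext [0.027 0.029 0.022]
scene green px [267. 251.] 219 med [ 0.607 -0.118  0.013] zmax 0.017 ext 
scene green px [205. 280.] 175 med [ 0.692 -0.244  0.109] zmax 0.133 ext [0.041 0.038 0.03 ]
scene green px [352. 284.] 272 med [0.743 0.04  0.049] zmax 0.054 ext [0.041 0.04  0.018]
top table z -0.000515764397574614
top red px [343.  77.] 143 med [ 0.825 -0.019  0.168] zmax 0.172 ext [0.026 0.024 0.028]
top red px [625. 132.] 220 med [ 0.696 -0.613  0.177] zmax 0.184 ext [0.041 0.066 0.058]
top red px [356. 231.] 342 med [ 0.503 -0.042  0.014] zmax 0.086 ext [0.046 0.046 0.056]
top red px [359. 223.] 181 med [ 0.516 -0.051  0.096] zmax 0.113 ext [0.033 0.033 0.028]
(440, 905, 3) 0.8839779005524862
```

View pics/crop1.png

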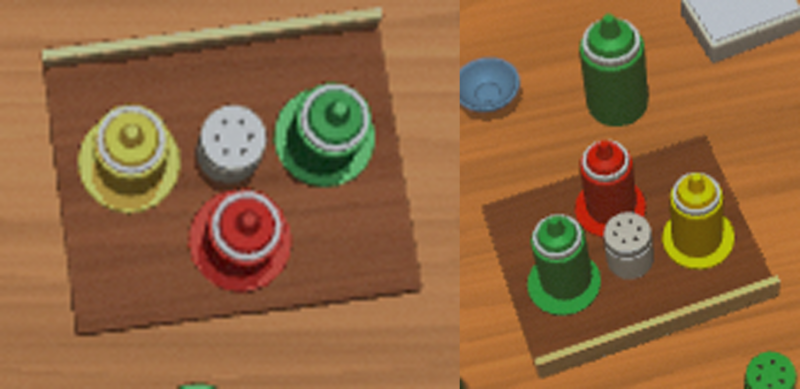

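The crop confirms it. The small green bottle stands on the green mat (top crop 330,120), the yellow one is at left, red is in front, and the white/steel shaker is in the middle (230,140). The green cap-like thing lies outside the stand. The other green bottles are taller, at z 0.13.

```bash
cat > loc.py <<'E'
from m import *
from scipy.optimize import least_squares
def circ(p,r):
    c0=p[:,:2].mean(0)
    s=least_squares(lambda c:np.hypot(*(p[:,:2]-c).T)-r,c0,loss="soft_l1",f_scale=.001)
    return s.x,np.sqrt(np.median(s.fun**2))
def near(c,xy,r,z0,z1):
    m=(np.hypot(c[...,0]-xy[0],c[...,1]-xy[1])<r)&(c[...,2]>z0)&(c[...,2]<z1); return c[m],m
def rect(c,xy,r,z0,z1):
    p,m=near(c,xy,r,z0,z1); m=m.astype(np.uint8)
    k,l,s,ce=cv2.connectedComponentsWithStats(m); i=1+np.argmax(s[1:,4])
    q=c[l==i][:,:2]; return cv2.minAreaRect((q*1000).astype(np.float32)),i,(l==i)
E
python3 - <<'E'
from loc import *
F={n:grab(n) for n in("scene","top")}; C={n:cloud(F[n]) for n in F}
B={"red":(.517,-.053),"yellow":(.58,.015),"green":(.592,-.11)}
for n in F:
    c=C[n]
    for k,xy in B.items():
        p,_=near(c,xy,.034,.03,.075); x,e=circ(p,.024)
        t,_=near(c,x,.010,.102,.13); t2=np.percentile(near(c,x,.03,.02,.2)[0][:,2],99)
        print(n,k,"body",np.round(x,4),len(p),"res %.4f"%e,"tip",np.round(t.mean(0),4),len(t),"top %.4f"%t2)
    p,_=near(c,(.583,-.047),.03,.053,.066); print(n,"shaker",np.round(p[:,:2].mean(0),4),cv2.minEnclosingCircle((p[:,:2]*1000).astype(np.float32)),"z",np.median(p[:,2]))
    print(n,"caddy",rect(c,(.56,-.05),.16,.006,.0165)[0])
    # tray rays: mask by brightness
    h=hsv(F[n]); 
    g=((h[...,1]<40)&(h[...,2]>120)).astype(np.uint8)
    k,l,s,ce=cv2.connectedComponentsWithStats(g)
    for i in range(1,k):
        if s[i,4]>800:
            q=c[l==i]; print(n,"grey",np.round(ce[i]),s[i,4],np.round(np.median(q,0),3),cv2.minAreaRect((q[:,:2]*1000).astype(np.float32)))
    g=(h[...,2]<50).astype(np.uint8)
    k,l,s,ce=cv2.connectedComponentsWithStats(g)
    for i in range(1,k):
        x=np.median(c[l==i],0)
        if s[i,4]>100 and abs(x[2]-.012)<.008 and .3<x[0]<.8: print(n,"dark",ce[i],s[i],np.round(x,4),"ray",np.round(plane(F[n],ce[i],.012),4), "depth z at",x[2])
E
```

```text
scene red body [ 0.5184 -0.0519] 227 res 0.0005 tip [ 0.5221 -0.0514  0.1084] 32 top 0.1120
scene yellow body [0.5736 0.0188] 220 res 0.0006 tip [0.5764 0.0178 0.1083] 36 top 0.1119
scene green body [ 0.5861 -0.109 ] 231 res 0.0005 tip [ 0.5888 -0.1089  0.1083] 34 top 0.1115
scene shaker [ 0.5826 -0.0475] ((581.5775756835938, -46.58828353881836), 22.51557731628418) z 0.05967730136783844
scene caddy ((558.8718872070312, -48.57087707519531), (175.18276977539062, 230.8362274169922), 6.636807441711426)
scene grey [268.  74.] 811 [ 0.044 -0.017  0.011] ((535.3220825195312, -72.10438537597656), (194.1356201171875, 1213.01953125), 82.32067108154297)
scene grey [543. 131.] 1602 [0.515 0.582 0.103] ((720.3359375, 259.7849426269531), (274.2368469238281, 1093.31787109375), 34.28790283203125)
scene grey [341. 132.] 967 [0.325 0.13  0.032] ((711.5657348632812, 44.34455871582031), (121.94144439697266, 908.7860717773438), 77.35368347167969)
scene grey [168. 229.] 4884 [ 0.487 -0.329  0.004] ((748.8709716796875, -268.7862854003906), (833.836669921875, 129.14244079589844), 12.628308296203613)
scene g
[... 671 characters left out ...]

top caddy ((563.194580078125, -47.89373016357422), (183.46487426757812, 229.9994354248047), 6.872751235961914)
top grey [283.  48.] 44252 [ 1.477  0.237 -0.752] ((1003.130126953125, 39.027587890625), (2912.3212890625, 1329.26513671875), 89.481689453125)
top grey [596. 196.] 3842 [ 0.536 -0.549  0.149] ((457.26092529296875, -401.2105407714844), (357.2502136230469, 796.4435424804688), 35.55016326904297)
top grey [476. 247.] 5699 [ 0.47  -0.33   0.004] ((443.9925537109375, -179.55821228027344), (271.58599853515625, 433.420654296875), 11.710748672485352)
top grey [277. 318.] 1753 [0.318 0.131 0.031] ((322.4886779785156, 102.92445373535156), (80.48478698730469, 168.677734375), 11.32956314086914)
```

```bash
python3 - <<'E'
from loc import *
F={n:grab(n) for n in("scene","top")}; C={n:cloud(F[n]) for n in F}
B={"red":(.5188,-.052),"yellow":(.574,.019),"green":(.5865,-.109)}
for n in F:
    c=C[n]; f=F[n]; h=hsv(f)
    # mats: outer boundary of coloured region, on plane z=.013
    for k,xy in B.items():
        hm=np.zeros(h.shape[:2],bool)
        for a,b in {"red":[(0,6),(172,180)],"yellow":[(22,35)],"green":[(45,80)]}[k]: hm|=(h[...,0]>=a)&(h[...,0]<=b)
        m=hm&(h[...,1]>140)&(np.hypot(c[...,0]-xy[0],c[...,1]-xy[1])<.045)&(c[...,2]>.009)&(c[...,2]<.017)
        if k=="red": m&=h[...,2]>110
        cs,_=cv2.findContours(m.astype(np.uint8),cv2.RETR_EXTERNAL,cv2.CHAIN_APPROX_NONE)
        q=np.vstack([s[:,0] for s in cs if len(s)>8]); p=plane(f,q,.013)
        hull=cv2.convexHull((p[:,:2]*1e4).astype(np.float32))[:,0]/1e4
        x,e=circ(hull,.034); x2=cv2.minEnclosingCircle((p[:,:2]*1000).astype(np.float32))
        print(n,"mat",k,np.round(x,4),"res %.4f"%e,np.round(x2[0],1),round(x2[1],1),"zmed %.4f"%np.median(c[m][:,2]),m.sum())
    m=(h[...,1]<60)&(h[...,2]>90)&(np.hypot(c[...,0]-.475,c[...,1]+.33)<.16)&(c[...,2]<.02)
    k,l,s,ce=cv2.connectedComponentsWithStats(m.astype(np.uint8)); i=1+np.argmax(s[1:,4]); q=c[l==i]
    print(n,"tray",cv2.minAreaRect((q[:,:2]*1000).astype(np.float32)),"floor z",np.median(q[:,2]), "rim",np.percentile(q[:,2],98))
    reg=np.hypot(c[...,0]-.5,c[...,1]-.26)<.13
    m=reg&(h[...,2]<70)&(abs(c[...,2]-.012)<.005)
    k,l,s,ce=cv2.connectedComponentsWithStats(m.astype(np.uint8)); i=1+np.argmax(s[1:,4])
    q=c[l==i]; x2=cv2.minEnclosingCircle((q[:,:2]*1000).astype(np.float32))
    print(n,"spot",np.round(ce[i],1),s[i,4],np.round(plane(f,ce[i],.012),4),np.round(q.mean(0),4),x2)
    m=reg&(c[...,2]>.008)&(c[...,2]<.016)
    k,l,s,ce=cv2.connectedComponentsWithStats(m.astype(np.uint8)); i=1+np.argmax(s[1:,4])
    print(n,"board",cv2.minAreaRect((c[l==i][:,:2]*1000).astype(np.float32)))
E
```

```text
scene mat red [ 0.5209 -0.0534] res 0.0005 [521.4 -53.5] 33.8 zmed 0.0128 136
scene mat yellow [0.5751 0.0195] res 0.0003 [575.5  19.6] 34.0 zmed 0.0129 233
scene mat green [ 0.5896 -0.112 ] res 0.0008 [ 590.7 -111.2] 33.2 zmed 0.0126 233
scene tray ((475.9294738769531, -330.7185974121094), (276.69232177734375, 121.9781494140625), 10.282539367675781) floor z 0.004075882530305608 rim 0.015446396087924474
scene spot [426.3 170.4] 316 [[0.481  0.3062 0.012 ]] [0.4813 0.306  0.0126] ((481.0165100097656, 306.7086181640625), 29.51609992980957)
scene board ((529.1467895507812, 294.60943603515625), (120.22757720947266, 203.4053192138672), 76.59981536865234)
top mat red [ 0.5195 -0.053 ] res 0.0005 [519.8 -52.9] 34.2 zmed 0.0121 201
top mat yellow [0.5747 0.0139] res 0.0020 [560.   22.9] 23.9 zmed 0.0122 84
top mat green [ 0.5956 -0.1128] res 0.0011 [ 561.9 -109.4] 7.1 zmed 0.0126 18
top tray ((475.0491943359375, -331.2286376953125), (272.0939025878906, 127.69078826904297), 11.077311515808105) floor z 0.0035301532726441653 rim 0.014610557389601
top spot [203.3 246.2] 458 [[0.4796 0.3063 0.012 ]] [0.4797 0.3064 0.0117] ((480.169189453125, 306.4390563964844), 28.612051010131836)
top board ((527.6826782226562, 294.79345703125), (119.34736633300781, 200.16873168945312), 76.8780288696289)
```

The two views agree to about 1 mm, and the heights check out: bottle tops at 0.112, mats at 0.013, shaker top at 0.059, board at 0.012. The mat layout matches the stand geometry at a yaw of 6.7°. I'm starting to move, first toward red with the jaws along the stand's width.

```bash
cat > go.py <<'E'
import sys,numpy as np
from station import status
from scipy.spatial.transform import Rotation as R
s=status.get_state(); q=s["ee_rot"]; Rm=R.from_quat([q[1],q[2],q[3],q[0]])
M=Rm.as_matrix(); th=np.degrees(np.arctan2(M[1,0],M[0,0]))
print("t %.2f tcp"%s["t"],np.round(s["tcp_pos"],4),"theta %.1f"%th,"tilt %.3f"%np.arccos(-M[2,2]),"open %.4f"%s["opening"],"F",np.round(s["contact_force"],1))
for a in sys.argv[1:]:
    t=np.array([float(v) for v in a.split(",")]); d=M.T@(t-s["tcp_pos"])*100
    print(a,"-> cm",np.round(d,2),"len %.1f"%np.linalg.norm(d))
E
python3 -m pendant '0 0 0 0 0 -0.162 0;0 0 0 0 0 -0.162 0;0 0 0 0 0 -0.162 0;3 -1 0 0 0 0 0;5 -1.63 0 0 0 0 0;5.5 -1.8 0 0 0 0 0;5.5 -1.8 0 0 0 0 0;5.5 -1.8 0 0 0 0 0;5.5 -1.8 0 0 0 0 0;5.5 -1.8 0 0 0 0 0;5.5 -1.8 0 0 0 0 0;5.5 -1.8 0 0 0 0 0' 40; python3 go.py .5188,-.052,.231
```

```text
t: 1.9
tcp_pos: [0.4317, 0.1364, 0.2318]
ee_rot: [-0.001, 0.747, -0.665, 0.0]
contact_force: [0.7, 1.4, -0.1]
opening: 0.0854
t 1.90 tcp [0.4317 0.1364 0.2318] theta -83.4 tilt 0.001 open 0.0854 F [ 0.7  1.4 -0.1]
.5188,-.052,.231 -> cm [19.72 -6.47  0.08] len 20.8
```

```bash
python3 -m pendant '5.5 -1.8 0 0 0 0 0;5.5 -1.8 0 0 0 0 0;4.7 -1.55 0 0 0 0 0;3 -1 0 0 0 0 0;1.1 -0.3 0 0 0 0 0;0 0 0 0 0 0 0;0 0 0 0 0 0 0'; python3 go.py .5188,-.052,.050
python3 - <<'E'
from h import *
f=grab("top"); save(f,"top1.png",4,(260,130,440,280))
E
```

```text
t: 2.78
tcp_pos: [0.5177, -0.0503, 0.2314]
ee_rot: [-0.0, 0.747, -0.665, -0.0]
contact_force: [0.4, -0.3, 0.7]
opening: 0.0855
t 2.77 tcp [ 0.5177 -0.0503  0.2314] theta -83.3 tilt 0.000 open 0.0855 F [ 0.4 -0.3  0.7]
.5188,-.052,.050 -> cm [ 0.18 -0.09 18.14] len 18.1
```

View pics/top1.png

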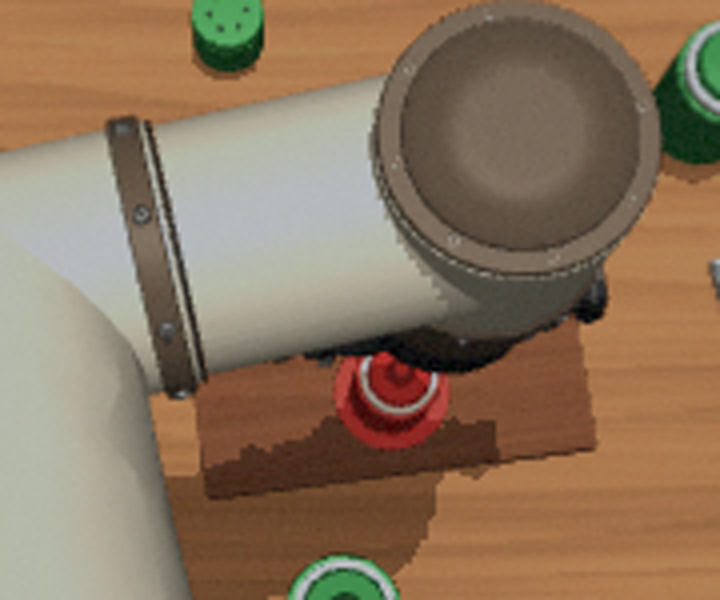

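The top view shows the arm hiding the stand, with red's nozzle (400,372) just under the gripper. Now descending.

```bash
python3 -m pendant '0.18 -0.09 3 0 0 0 0;0 0 4 0 0 0 0;0 0 4 0 0 0 0;0 0 3 0 0 0 0;0 0 2.5 0 0 0 0;0 0 1.6 0 0 0 0;0 0 0 0 0 0 0;0 0 0 0 0 0 0'; python3 go.py .5188,-.052,.050
python3 -m pendant '0 0 0 0 0 0 1;0 0 0 0 0 0 1;0 0 0 0 0 0 1;0 0 0 0 0 0 1;0 0 0 0 0 0 1;0 0 0 0 0 0 1;0 0 0 0 0 0 1;0 0 0 0 0 0 1' 40
python3 - <<'E'
from h import *
f=grab("scene"); save(f,"scene2.png",4,(210,110,390,260))
E
```

```text
t: 3.82
tcp_pos: [0.5198, -0.0522, 0.0512]
ee_rot: [-0.001, 0.747, -0.665, 0.001]
contact_force: [0.4, 0.3, -0.2]
opening: 0.0853
t 3.83 tcp [ 0.5198 -0.0522  0.0512] theta -83.3 tilt 0.002 open 0.0853 F [ 0.4  0.3 -0.2]
.5188,-.052,.050 -> cm [-0.03  0.09  0.12] len 0.2
t: 4.82
tcp_pos: [0.5197, -0.0528, 0.0512]
ee_rot: [-0.001, 0.747, -0.665, 0.0]
contact_force: [-1.4, 0.4, 6.2]
opening: 0.0472
```

View pics/scene2.png

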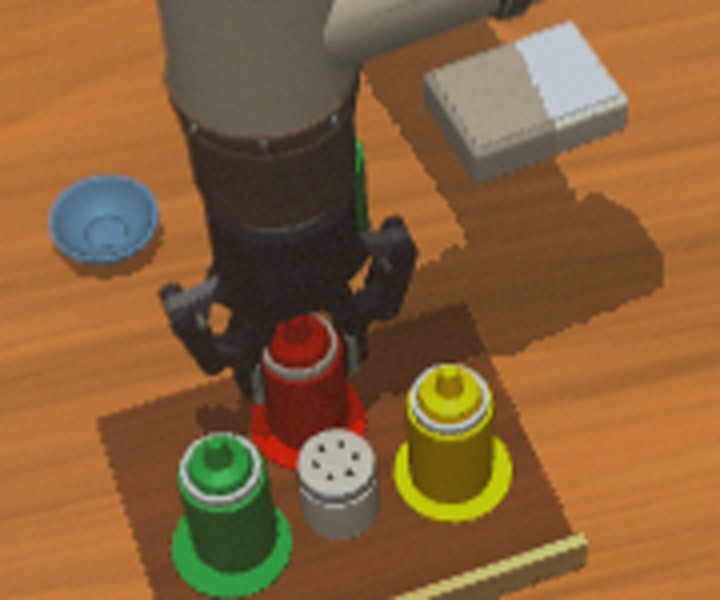

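Red is held (opening 47 mm) and upright. Lifting and carrying it to the near end of the tray.

```bash
python3 -m pendant '0 0 -1 0 0 0 1;0 0 -2 0 0 0 1;0 0 -3.5 0 0 0 1;0 0 -4 0 0 0 1;0 0 -2.5 0 0 0 1;1.5 0.9 -0.9 0 0 0 1;3 1.7 0 0 0 0 1;4 2.3 0 0 0 0 1;4.5 2.6 0 0 0 0 1;4.5 2.6 0 0 0 0 1;4 2.3 0 0 0 0 1;3 1.7 0 0 0 0 1'; python3 -m pendant '2 1.2 0 0 0 0 1;1.2 0.8 0 0 0 0 1;0 0 0 0 0 0 1;0 0 0 0 0 0 1';python3 go.py .392,-.3468,.043
```

```text
t: 6.38
tcp_pos: [0.4046, -0.314, 0.1882]
ee_rot: [0.0, 0.746, -0.666, -0.001]
contact_force: [1.0, 0.3, -0.9]
opening: 0.0469
t: 6.88
tcp_pos: [0.391, -0.346, 0.1891]
ee_rot: [-0.0, 0.747, -0.665, -0.0]
contact_force: [0.1, -0.1, -1.8]
opening: 0.0466
t 6.88 tcp [ 0.391  -0.346   0.1891] theta -83.4 tilt 0.001 open 0.0466 F [ 0.1 -0.1 -1.8]
.392,-.3468,.043 -> cm [ 0.1  -0.1  14.61] len 14.6
```

```bash
python3 - <<'E'
from loc import *
for n in("scene",):
    c=cloud(grab(n)); p=c[cmask(grab(n),"red")]
    p=p[(p[:,1]<-.25)&(p[:,1]>-.45)&(p[:,0]<.5)&(p[:,2]<.25)]; print(len(p),np.round(np.median(p,0),3),np.percentile(p[:,2],[2,98]))
    b=p[(p[:,2]<.21)&(p[:,2]>.165)]; print(circ(b,.024))
E
```

```text
660 [ 0.408 -0.341  0.204] [0.15724113 0.24405725]
(array([ 0.39076562, -0.34591778]), np.float64(0.0008681300039417563))
```

The measured axis of red sits on the TCP within 1 mm. Lowering it into the tray.

```bash
python3 -m pendant '0.1 -0.1 2 0 0 0 1;0 0 4 0 0 0 1;0 0 4 0 0 0 1;0 0 2.5 0 0 0 1;0 0 1 0 0 0 1;0 0 0.6 0 0 0 1;0 0 0.4 0 0 0 1;0 0 0 0 0 0 1;0 0 0 0 0 0 1'; python3 go.py .392,-.3468,.042
```

```text
t: 8.1
tcp_pos: [0.3925, -0.3476, 0.045]
ee_rot: [-0.0, 0.747, -0.665, 0.001]
contact_force: [0.0, -0.2, -1.2]
opening: 0.0469
t 8.10 tcp [ 0.3925 -0.3476  0.045 ] theta -83.4 tilt 0.001 open 0.0469 F [ 0.  -0.2 -1.2]
.392,-.3468,.042 -> cm [-0.09  0.04  0.3 ] len 0.3
```

```bash
python3 -m pendant '0 0 0.15 0 0 0 1;0 0 0.12 0 0 0 1;0 0 0 0 0 0 1'; python3 -m pendant '0 0 0 0 0 0 0.3;0 0 0 0 0 0 0;0 0 0 0 0 0 0;0 0 0 0 0 0 0;0 0 0 0 0 0 0;0 0 -2 0 0 0 0;0 0 -4 0 0 0 0;0 0 -5 0 0 0 0;0 0 -4 0 0 0 0;0 0 0 0 0 0 0'; python3 -m pendant '0 0 0 0 0 0.1745 0;0 0 0 0 0 0.1745 0;0 0 0 0 0 0.1745 0;0 0 0 0 0 0.1745 0;0 0 0 0 0 0.1745 0;0 0 0 0 0 0.1745 0;0 0 0 0 0 0.1745 0;0 0 0 0 0 0.1745 0;0 0 0 0 0 0.1745 0;0 0 0 0 0 0 0'; python3 go.py .5865,-.109,.195
python3 - <<'E'
from loc import *
for n in("scene","top"):
    c=cloud(grab(n))
    for k,xy in {"red":(.392,-.3468),"green":(.5865,-.109),"yellow":(.574,.019)}.items():
        p,_=near(c,xy,.034,.03,.07)
        if len(p)>20: print(n,k,circ(p,.024),len(p))
E
```

```text
t: 8.48
tcp_pos: [0.3922, -0.3475, 0.0422]
ee_rot: [0.0, 0.747, -0.665, 0.0]
contact_force: [-0.6, 1.3, 3.5]
opening: 0.0472
t: 9.72
tcp_pos: [0.3939, -0.3484, 0.1954]
ee_rot: [-0.001, 0.747, -0.665, 0.004]
contact_force: [0.2, -0.2, -0.3]
opening: 0.0851
t: 10.98
tcp_pos: [0.3916, -0.347, 0.1904]
ee_rot: [-0.001, -0.059, 0.998, 0.001]
contact_force: [-0.0, -0.2, 1.3]
opening: 0.0855
t 10.97 tcp [ 0.3916 -0.347   0.1904] theta -173.3 tilt 0.002 open 0.0855 F [-0.  -0.2  1.3]
.5865,-.109,.195 -> cm [-22.15  21.36  -0.46] len 30.8
scene red (array([ 0.39126586, -0.3468067 ]), np.float64(0.00071599328988583)) 230
scene green (array([ 0.58619615, -0.10892218]), np.float64(0.0005331973504814386)) 200
scene yellow (array([0.57349741, 0.01880435]), np.float64(0.0004641618311588267)) 190
top green (array([ 0.58666659, -0.10872417]), np.float64(0.00024911919654869736)) 72
top yellow (array([0.57414652, 0.01903702]), np.float64(0.00015659586318320443)) 59
```

```bash
python3 -m pendant '-2 1.9 0 0 0 0 0;-4 3.9 0 0 0 0 0;-4.3 4.1 0 0 0 0 0;-4.3 4.1 0 0 0 0 0;-4 3.9 0 0 0 0 0;-2.5 2.4 0 0 0 0 0;-1.05 1.06 0 0 0 0 0;0 0 0 0 0 0 0;0 0 0 0 0 0 0'; python3 go.py .5865,-.109,.051
```

```text
t: 12.2
tcp_pos: [0.5867, -0.1106, 0.1915]
ee_rot: [-0.0, -0.057, 0.998, 0.0]
contact_force: [1.4, -0.3, -0.7]
opening: 0.0854
t 12.20 tcp [ 0.5867 -0.1106  0.1915] theta -173.4 tilt 0.001 open 0.0854 F [ 1.4 -0.3 -0.7]
.5865,-.109,.051 -> cm [-1.000e-02  1.600e-01  1.405e+01] len 14.1
```

```bash
python3 -m pendant '0 0.13 2 0 0 0 0;0 0 4 0 0 0 0;0 0 4 0 0 0 0;0 0 2.5 0 0 0 0;0 0 1.5 0 0 0 0;0 0 0 0 0 0 0;0 0 0 0 0 0 0'; python3 go.py .5865,-.109,.051; python3 -m pendant '0 0 0 0 0 0 1;0 0 0 0 0 0 1;0 0 0 0 0 0 1;0 0 0 0 0 0 1;0 0 0 0 0 0 1;0 0 0 0 0 0 1;0 0 0 0 0 0 1'; python3 go.py
```

```text
t: 13.08
tcp_pos: [0.5882, -0.1087, 0.0529]
ee_rot: [0.001, -0.058, 0.998, -0.0]
contact_force: [-0.3, 0.2, 0.1]
opening: 0.0853
t 13.07 tcp [ 0.5882 -0.1087  0.0529] theta -173.4 tilt 0.002 open 0.0853 F [-0.3  0.2  0.1]
.5865,-.109,.051 -> cm [ 0.18 -0.01  0.19] len 0.3
t: 13.95
tcp_pos: [0.588, -0.1084, 0.0526]
ee_rot: [0.001, -0.058, 0.998, -0.0]
contact_force: [-1.1, -0.0, 5.5]
opening: 0.0468
t 13.95 tcp [ 0.588  -0.1084  0.0526] theta -173.4 tilt 0.001 open 0.0468 F [-1.1 -0.   5.5]
```

```bash
python3 -m pendant '0 0 -1 0 0 0 1;0 0 -2 0 0 0 1;0 0 -3.5 0 0 0 1;0 0 -4 0 0 0 1;0 0 -2.5 0 0 0 1;1 -1.5 -0.8 0 0 0 1;2.2 -3.3 0 0 0 0 1;2.6 -4 0 0 0 0 1;2.6 -4 0 0 0 0 1;2.4 -3.6 0 0 0 0 1;1.7 -2.7 0 0 0 0 1;1.24 -1.72 0 0 0 0 1';python3 -m pendant '0 0 0 0 0 0 1;0 0 0 0 0 0 1;0 0 0 0 0 0 1';python3 go.py .4755,-.331,.0436
```

```text
t: 15.45
tcp_pos: [0.4726, -0.3324, 0.1882]
ee_rot: [-0.001, -0.057, 0.998, 0.001]
contact_force: [-0.4, -0.1, -1.9]
opening: 0.0467
t: 15.82
tcp_pos: [0.4753, -0.3303, 0.1895]
ee_rot: [-0.0, -0.058, 0.998, 0.0]
contact_force: [0.9, -0.2, -1.8]
opening: 0.0469
t 15.82 tcp [ 0.4753 -0.3303  0.1895] theta -173.3 tilt 0.000 open 0.0469 F [ 0.9 -0.2 -1.8]
.4755,-.331,.0436 -> cm [-0.02 -0.08 14.59] len 14.6
```

```bash
python3 -m pendant '0 -0.07 2 0 0 0 1;0 0 4 0 0 0 1;0 0 4 0 0 0 1;0 0 2.5 0 0 0 1;0 0 1 0 0 0 1;0 0 0.6 0 0 0 1;0 0 0.45 0 0 0 1;0 0 0 0 0 0 1;0 0 0 0 0 0 1'; python3 go.py .4755,-.331,.0436
```

```text
t: 16.95
tcp_pos: [0.4754, -0.332, 0.0448]
ee_rot: [0.001, -0.058, 0.998, -0.0]
contact_force: [-0.4, 0.5, -1.2]
opening: 0.0468
t 16.95 tcp [ 0.4754 -0.332   0.0448] theta -173.4 tilt 0.001 open 0.0468 F [-0.4  0.5 -1.2]
.4755,-.331,.0436 -> cm [-0.02  0.09  0.12] len 0.2
```

```bash
python3 -m pendant '0 0 0.12 0 0 0 1;0 0 0.05 0 0 0 1;0 0 0 0 0 0 0.25;0 0 0 0 0 0 0.25;0 0 0 0 0 0 0.25;0 0 0 0 0 0 0.25;0 0 -2 0 0 0 0.25;0 0 -4 0 0 0 0.25;0 0 -5 0 0 0 0.25;0 0 -4 0 0 0 0'; python3 -m pendant '-1 2.5 0 0 0 0 0;-2 5 0 0 0 0 0;-2 5 0 0 0 0 0;-2 5 0 0 0 0 0;-2 5 0 0 0 0 0;-2 5 0 0 0 0 0;-1.6 3.8 0 0 0 0 0;-1.2 2.4 0 0 0 0 0;0 0 0 0 0 0 0;0 0 0 0 0 0 0'; python3 go.py .5738,.019,.051; python3 - <<'E'
from loc import *
for n in("scene","top"):
    c=cloud(grab(n))
    for k,xy in {"red":(.392,-.3468),"green":(.4755,-.331)}.items():
        p,_=near(c,xy,.034,.03,.07)
        if len(p)>20: print(n,k,circ(p,.024),len(p),np.percentile(near(c,xy,.034,.03,.2)[0][:,2],99))
E
```

```text
t: 18.2
tcp_pos: [0.4752, -0.3319, 0.1945]
ee_rot: [0.001, -0.058, 0.998, -0.0]
contact_force: [0.3, 0.1, 0.2]
opening: 0.0799
t: 19.45
tcp_pos: [0.5728, 0.0186, 0.1922]
ee_rot: [-0.0, -0.058, 0.998, -0.0]
contact_force: [-0.8, -0.9, 0.0]
opening: 0.0851
t 19.45 tcp [0.5728 0.0186 0.1922] theta -173.4 tilt 0.001 open 0.0851 F [-0.8 -0.9  0. ]
.5738,.019,.051 -> cm [-0.11  0.03 14.12] len 14.1
scene red (array([ 0.39118353, -0.34676743]), np.float64(0.0006972175217037752)) 232 0.10325244055060266
scene green (array([ 0.47370447, -0.333318  ]), np.float64(0.0007289098396001104)) 224 0.1037748947155057
top red (array([ 0.39207665, -0.3476844 ]), np.float64(0.000648102027466164)) 132 0.10377261884720534
top green (array([ 0.47367406, -0.33205277]), np.float64(0.00033158846658464664)) 131 0.1025528664073794
```

Red and green both stand in the tray (tops at 0.103). Now yellow.

```bash
python3 -m pendant '-0.1 0 2 0 0 0 0;0 0 4 0 0 0 0;0 0 4 0 0 0 0;0 0 2.5 0 0 0 0;0 0 1.6 0 0 0 0;0 0 0 0 0 0 0;0 0 0 0 0 0 0;0 0 0 0 0 0 1;0 0 0 0 0 0 1;0 0 0 0 0 0 1;0 0 0 0 0 0 1;0 0 0 0 0 0 1'; python3 -m pendant '0 0 0 0 0 0 1;0 0 0 0 0 0 1'; python3 go.py .559,-.315,.19
```

```text
t: 21.05
tcp_pos: [0.5748, 0.0192, 0.0524]
ee_rot: [0.001, -0.058, 0.998, 0.0]
contact_force: [-0.8, 0.2, 6.5]
opening: 0.0468
t: 21.3
tcp_pos: [0.5748, 0.0192, 0.0524]
ee_rot: [0.001, -0.058, 0.998, 0.0]
contact_force: [-0.8, 0.1, 5.7]
opening: 0.0471
t 21.30 tcp [0.5748 0.0192 0.0524] theta -173.4 tilt 0.002 open 0.0471 F [-0.8  0.1  5.7]
.559,-.315,.19 -> cm [  5.42 -33.01 -13.76] len 36.2
```

```bash
python3 -m pendant '0 0 -1 0 0 0 1;0 0 -2 0 0 0 1;0 0 -3.5 0 0 0 1;0 0 -4 0 0 0 1;0 0 -2.5 0 0 0 1;0.3 -2 -0.76 0 0 0 1;0.6 -4 0 0 0 0 1;0.8 -5 0 0 0 0 1;0.8 -5 0 0 0 0 1;0.8 -5 0 0 0 0 1;0.8 -5 0 0 0 0 1;0.6 -3.5 0 0 0 0 1';python3 -m pendant '0.5 -2.3 0 0 0 0 1;0.2 -1.2 0 0 0 0 1;0 0 0 0 0 0 1;0 0 0 0 0 0 1';python3 go.py .559,-.315,.0434
```

```text
t: 22.8
tcp_pos: [0.5596, -0.282, 0.1873]
ee_rot: [-0.002, -0.056, 0.998, 0.001]
contact_force: [0.2, 0.7, -1.3]
opening: 0.0471
t: 23.3
tcp_pos: [0.5585, -0.3142, 0.1887]
ee_rot: [-0.0, -0.058, 0.998, 0.0]
contact_force: [-0.5, 0.4, -2.1]
opening: 0.0469
t 23.30 tcp [ 0.5585 -0.3142  0.1887] theta -173.3 tilt 0.001 open 0.0469 F [-0.5  0.4 -2.1]
.559,-.315,.0434 -> cm [-0.05 -0.09 14.53] len 14.5
```

```bash
python3 -m pendant '-0.04 -0.08 2 0 0 0 1;0 0 4 0 0 0 1;0 0 4 0 0 0 1;0 0 2.5 0 0 0 1;0 0 1 0 0 0 1;0 0 0.6 0 0 0 1;0 0 0.4 0 0 0 1;0 0 0 0 0 0 1;0 0 0 0 0 0 1'; python3 go.py .559,-.315,.0434
```

```text
t: 24.42
tcp_pos: [0.5595, -0.3159, 0.0448]
ee_rot: [0.001, -0.058, 0.998, -0.0]
contact_force: [0.2, -0.2, -1.3]
opening: 0.0468
t 24.43 tcp [ 0.5595 -0.3159  0.0448] theta -173.4 tilt 0.001 open 0.0468 F [ 0.2 -0.2 -1.3]
.559,-.315,.0434 -> cm [0.04 0.1  0.14] len 0.2
```

```bash
python3 -m pendant '0 0 0.14 0 0 0 1;0 0 0.05 0 0 0 1;0 0 0 0 0 0 0.25;0 0 0 0 0 0 0.25;0 0 0 0 0 0 0.25;0 0 0 0 0 0 0.25;0 0 -2 0 0 0 0.25;0 0 -4 0 0 0 0.25;0 0 -5 0 0 0 0.25;0 0 -3 0 0 0 0;0 0 0 0 0 0 0'; python3 -m pendant '-0.5 2.5 0 0 0 0 0;-1 5 0 0 0 0 0;-1 5 0 0 0 0 0;-1 5 0 0 0 0 0;-1 5 0 0 0 0 0;-0.7 2.6 0 0 0 0 0;-0.03 1.37 0 0 0 0 0;0 0 0 0 0 0 0;0 0 0 0 0 0 0'; python3 - <<'E'
from loc import *
for n in("scene","top"):
    f=grab(n);c=cloud(f)
    for k,xy in {"red":(.392,-.3468),"green":(.4737,-.3325),"yellow":(.559,-.315)}.items():
        p,_=near(c,xy,.034,.03,.07)
        if len(p)>20: print(n,k,circ(p,.024),len(p),np.percentile(near(c,xy,.034,.03,.2)[0][:,2],99))
    p,_=near(c,(.581,-.047),.03,.02,.052)
    if len(p)>20: print(n,"shaker",circ(p,.022),len(p))
save(grab("scene"),"scene3.png",1.25)
E
python3 go.py .581,-.047,.024
```

```text
t: 25.8
tcp_pos: [0.5606, -0.3163, 0.1855]
ee_rot: [0.003, -0.058, 0.998, -0.001]
contact_force: [0.3, 0.8, -1.2]
opening: 0.0852
t: 26.92
tcp_pos: [0.5802, -0.0477, 0.1818]
ee_rot: [-0.0, -0.057, 0.998, -0.0]
contact_force: [-0.1, 0.1, -0.6]
opening: 0.0852
scene red (array([ 0.3912258, -0.3466876]), np.float64(0.0007643361661115976)) 241 0.10399081012828527
scene green (array([ 0.47353445, -0.33337144]), np.float64(0.0007332688096132259)) 225 0.10406876283219774
scene yellow (array([ 0.55817576, -0.31741185]), np.float64(0.0006133178863475322)) 219 0.10381638505245734
scene shaker (array([ 0.57984992, -0.04686372]), np.float64(0.0005584775928435086)) 147
top red (array([ 0.39203158, -0.34760713]), np.float64(0.0006557251785629412)) 134 0.10432410717266855
top green (array([ 0.47379636, -0.33188453]), np.float64(0.00040084136390683076)) 127 0.10332664767208463
top yellow (array([ 0.55832735, -0.31621559]), np.float64(0.0006387949678877056)) 117 0.10361361526945659
top shaker (array([ 0.58086829, -0.04699414]), np.float64(0.00031397557304172277)) 45
t 27.07 tcp [ 0.5804 -0.0478  0.182 ] theta -173.5 tilt 0.000 open 0.0853 F [-0.8 -0.1 -0.2]
.581,-.047,.024 -> cm [-0.07  0.07 15.8 ] len 15.8
```

View pics/scene3.png

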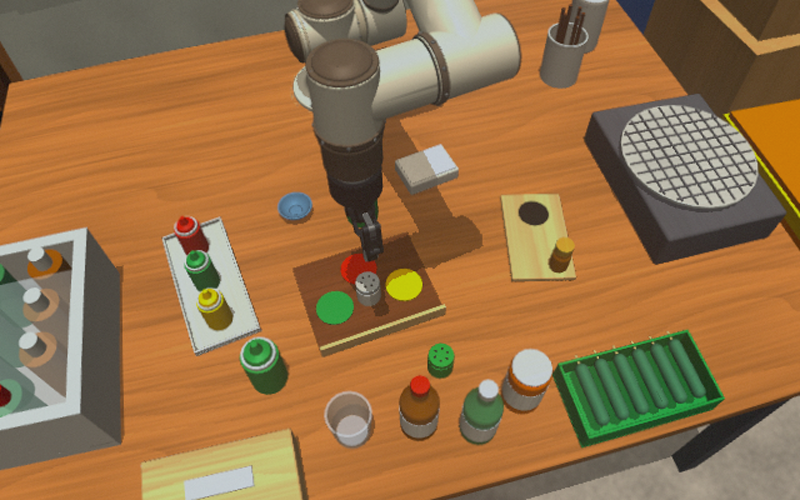

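The picture shows all three bottles upright in the tray (188,232; 200,268; 212,308), the mats clear, and the shaker alone at (367,288). Next I grasp the shaker and re-measure the mats.

```bash
python3 -m pendant '-0.07 0.05 2 0 0 0 0.15;0 0 4 0 0 0 0.15;0 0 4 0 0 0 0.15;0 0 3 0 0 0 0.15;0 0 2 0 0 0 0.15;0 0 1.1 0 0 0 0.15;0 0 0 0 0 0 0.15;0 0 0 0 0 0 0.15'; python3 go.py .581,-.047,.022; python3 -m pendant '0 0 0 0 0 0 1;0 0 0 0 0 0 1;0 0 0 0 0 0 1;0 0 0 0 0 0 1;0 0 0 0 0 0 1;0 0 0 0 0 0 1;0 0 0 0 0 0 1';  python3 go.py .4802,.3063,.18
python3 - <<'E'
from loc import *
for n in("scene","top"):
    f=grab(n);c=cloud(f);h=hsv(f)
    for k,xy in {"red":(.5202,-.0532),"yellow":(.5746,.0192),"green":(.5893,-.112)}.items():
        hm=np.zeros(h.shape[:2],bool)
        for a,b in {"red":[(0,6),(172,180)],"yellow":[(22,35)],"green":[(45,80)]}[k]: hm|=(h[...,0]>=a)&(h[...,0]<=b)
        m=hm&(h[...,1]>140)&(np.hypot(c[...,0]-xy[0],c[...,1]-xy[1])<.045)&(c[...,2]>.006)&(c[...,2]<.02)
        cs,_=cv2.findContours(m.astype(np.uint8),cv2.RETR_EXTERNAL,cv2.CHAIN_APPROX_NONE)
        if not cs: continue
        q=max(cs,key=cv2.contourArea)[:,0]; p=plane(f,q,.013)
        print(n,k,"enc",np.round(cv2.minEnclosingCircle((p[:,:2]*1000).astype(np.float32)),1) if 0 else cv2.minEnclosingCircle((p[:,:2]*1000).astype(np.float32)),"fit",circ(p,.034),m.sum())
E
```

```text
t: 28.08
tcp_pos: [0.582, -0.0463, 0.0221]
ee_rot: [0.001, -0.058, 0.998, 0.0]
contact_force: [0.6, -0.7, 0.5]
opening: 0.0726
t 28.07 tcp [ 0.582  -0.0463  0.0221] theta -173.4 tilt 0.002 open 0.0726 F [ 0.6 -0.7  0.5]
.581,-.047,.022 -> cm [ 0.1  -0.06  0.01] len 0.1
t: 28.95
tcp_pos: [0.5819, -0.0461, 0.0222]
ee_rot: [0.001, -0.058, 0.998, -0.0]
contact_force: [-1.3, 0.3, 5.8]
opening: 0.043
t 28.95 tcp [ 0.5819 -0.0461  0.0222] theta -173.4 tilt 0.002 open 0.0430 F [-1.3  0.3  5.8]
.4802,.3063,.18 -> cm [  5.99  36.18 -15.8 ] len 39.9
scene red enc ((523.9344482421875, -72.97061157226562), 25.912193298339844) fit (array([ 0.53069313, -0.09792046]), np.float64(0.004186632254200497)) 152
scene yellow enc ((575.2325439453125, 19.594898223876953), 34.277198791503906) fit (array([0.57525474, 0.01952137]), np.float64(0.0009308522375552098)) 604
scene green enc ((590.068115234375, -111.2350845336914), 33.62603759765625) fit (array([ 0.59009362, -0.11136826]), np.float64(0.0015499191182676288)) 622
top red enc ((519.7021484375, -52.889461517333984), 34.27653503417969) fit (array([ 0.51863647, -0.05277135]), np.float64(0.0015953195992165028)) 532
top yellow enc ((572.83056640625, 20.527061462402344), 33.0031623840332) fit (array([0.57669105, 0.02111167]), np.float64(0.0020796186155888985)) 315
```

```bash
python3 -m pendant '0 0 -1 0 0 0 1;0 0 -2.5 0 0 0 1;0 0 -4 0 0 0 1;0.3 2 -3 0 0 0 1;0.6 4 0 0 0 0 1;0.8 5 0 0 0 0 1;0.8 5 0 0 0 0 1;0.8 5 0 0 0 0 1;0.8 5 0 0 0 0 1;0.8 4.5 0 0 0 0 1;0.6 3.2 0 0 0 0 1;0.4 1.8 0 0 0 0 1'; python3 -m pendant '0.09 0.68 0 0 0 0 1;0 0 0 0 0 0 1;0 0 0 0 0 0 1'; python3 go.py .4802,.3063,.025
python3 - <<'E'
from loc import *
for n in("scene","top"):
    f=grab(n);c=cloud(f)
    p,_=near(c,(.4802,.3063),.035,.097,.13); 
    if len(p)>20: print(n,len(p),circ(p,.022),p[:,2].min())
save(grab("scene"),"scene4.png",4,(370,80,530,230))
E
```

```text
t: 30.55
tcp_pos: [0.4808, 0.3009, 0.126]
ee_rot: [-0.0, -0.058, 0.998, -0.0]
contact_force: [0.2, -0.4, -0.8]
opening: 0.043
t: 30.92
tcp_pos: [0.4802, 0.3052, 0.126]
ee_rot: [-0.0, -0.057, 0.998, -0.0]
contact_force: [-0.1, -0.3, -1.3]
opening: 0.0429
t 30.93 tcp [0.4802 0.3052 0.126 ] theta -173.5 tilt 0.001 open 0.0429 F [-0.1 -0.3 -1.3]
.4802,.3063,.025 -> cm [-0.02  0.11 10.1 ] len 10.1
scene 60 (array([0.4789474 , 0.30437116]), np.float64(0.0010959019849763876)) 0.11355481590817929
top 29 (array([0.47800477, 0.30383288]), np.float64(0.0003242953064288012)) 0.11452065786464238
```

View pics/scene4.png

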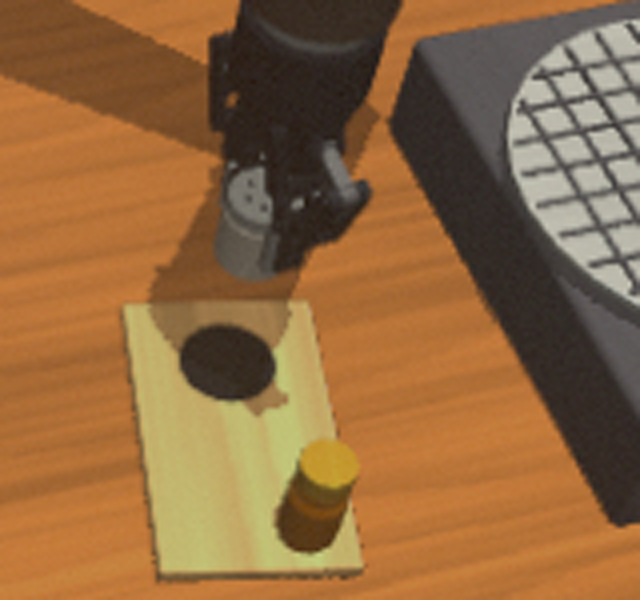

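The crop shows the shaker upright in the jaws above the board, with the spot at (228,362) and the jar well away. The measured shaker axis is about 2 mm short of the spot, so I correct that while lowering.

```bash
python3 -m pendant '-0.15 0.2 2 0 0 0 1;0 0 3 0 0 0 1;0 0 2.5 0 0 0 1;0 0 1.2 0 0 0 1;0 0 0.6 0 0 0 1;0 0 0.5 0 0 0 1;0 0 0.1 0 0 0 1;0 0 0 0 0 0 1;0 0 0 0 0 0 1'; python3 go.py .4802,.3065,.0242;  python3 - <<'E'
from loc import *
for n in("scene","top"):
    f=grab(n);c=cloud(f)
    p,_=near(c,(.4802,.3063),.035,.02,.05); 
    if len(p)>20: print(n,len(p),circ(p,.022))
E
```

```text
t: 32.2
tcp_pos: [0.4815, 0.3087, 0.0276]
ee_rot: [0.0, -0.058, 0.998, 0.0]
contact_force: [-0.6, 0.4, -1.5]
opening: 0.0431
t 32.20 tcp [0.4815 0.3087 0.0276] theta -173.4 tilt 0.001 open 0.0431 F [-0.6  0.4 -1.5]
.4802,.3065,.0242 -> cm [ 0.15 -0.2   0.34] len 0.4
scene 127 (array([0.48377459, 0.31019636]), np.float64(0.0016323620463486385))
top 68 (array([0.47885373, 0.30865964]), np.float64(0.00047916664581503833))
```

```bash
python3 -m pendant '0.05 -0.17 0 0 0 0 1;0 0 0.2 0 0 0 1;0 0 0.13 0 0 0 1;0 0 0.03 0 0 0 1;0 0 0 0 0 0 1'; python3 go.py; python3 -m pendant '0 0 0 0 0 0 0.2;0 0 0 0 0 0 0.1;0 0 0 0 0 0 0.1;0 0 0 0 0 0 0.1;0 0 -1.5 0 0 0 0.1;0 0 -4 0 0 0 0.1;0 0 -5 0 0 0 0;0 0 -5 0 0 0 0;1 -5 0 0 0 0 0;1 -5 0 0 0 0 0;0 0 0 0 0 0 0';python3 go.py .5583,-.3165,.19; python3 - <<'E'
from loc import *
for n in("scene","top"):
    f=grab(n);c=cloud(f)
    p,_=near(c,(.4802,.3063),.035,.02,.05); 
    if len(p)>20: print(n,len(p),circ(p,.022))
    p,_=near(c,(.4802,.3063),.035,.058,.075);print(np.median(p,0),np.percentile(p[:,2],98))
E
```

```text
t: 32.92
tcp_pos: [0.4809, 0.3066, 0.0242]
ee_rot: [-0.0, -0.058, 0.998, -0.0]
contact_force: [-2.9, -0.6, 5.2]
opening: 0.0427
t 32.92 tcp [0.4809 0.3066 0.0242] theta -173.4 tilt 0.000 open 0.0427 F [-2.9 -0.6  5.2]
t: 34.3
tcp_pos: [0.4719, 0.2023, 0.18]
ee_rot: [0.0, -0.056, 0.998, 0.0]
contact_force: [0.2, 0.4, 0.5]
opening: 0.0855
t 34.30 tcp [0.4719 0.2023 0.18  ] theta -173.6 tilt 0.001 open 0.0855 F [0.2 0.4 0.5]
.5583,-.3165,.19 -> cm [ -2.77 -52.52  -1.03] len 52.6
scene 143 (array([0.4784773 , 0.30657327]), np.float64(0.0008985171375868566))
[0.48023295 0.30382516 0.06205321] 0.06568931020186752
  return _methods._mean(a, axis=axis, dtype=dtype,
  ret = um.true_divide(
Traceback (most recent call last):
IndexError: index -1 is out of bounds for axis 0 with size 0
```

```bash
python3 -m pendant '-0.1 -2.5 -0.2 0 0 0 0;-0.25 -5 -0.5 0 0 0 0.2;-0.3 -5.5 -0.3 0 0 0 0.2;-0.3 -5.5 0 0 0 0 0.2;-0.3 -5.5 0 0 0 0 0.2;-0.3 -5.5 0 0 0 0 0.2;-0.3 -5.5 0 0 0 0 0.2;-0.3 -5.5 0 0 0 0 0.2;-0.3 -5 0 0 0 0 0.2;-0.2 -4 0 0 0 0 0.2;-0.1 -2.2 0 0 0 0 0.2;0 -0.8 0 0 0 0 0.2'; python3 -m pendant '0 0 0 0 0 0 0.2;0 0 0 0 0 0 0.2'; python3 go.py .5583,-.3165,.044; python3 - <<'E'
from loc import *
for n in("scene","top"):
    f=grab(n);c=cloud(f)
    p,_=near(c,(.4802,.3063),.035,.02,.05); 
    if len(p)>20: print(n,len(p),circ(p,.022))
    p,_=near(c,(.4802,.3063),.035,.056,.075);print(p.mean(0))
save(grab("top"),"top5.png",1.25)
E
```

```text
t: 35.9
tcp_pos: [0.561, -0.3136, 0.1881]
ee_rot: [-0.0, -0.058, 0.998, 0.0]
contact_force: [1.0, -0.1, -0.1]
opening: 0.0683
t: 36.15
tcp_pos: [0.5606, -0.3121, 0.1888]
ee_rot: [0.0, -0.058, 0.998, 0.0]
contact_force: [-0.2, 0.3, 0.6]
opening: 0.0682
t 36.15 tcp [ 0.5606 -0.3121  0.1888] theta -173.3 tilt 0.000 open 0.0682 F [-0.2  0.3  0.6]
.5583,-.3165,.044 -> cm [ 0.28 -0.42 14.48] len 14.5
scene 136 (array([0.47819429, 0.30612388]), np.float64(0.0009899461196688835))
[0.48124844 0.30394972 0.06185646]
top 63 (array([0.47839018, 0.3069702 ]), np.float64(0.00035754448699578875))
[0.4778579  0.30461084 0.06081844]
```

View pics/top5.png

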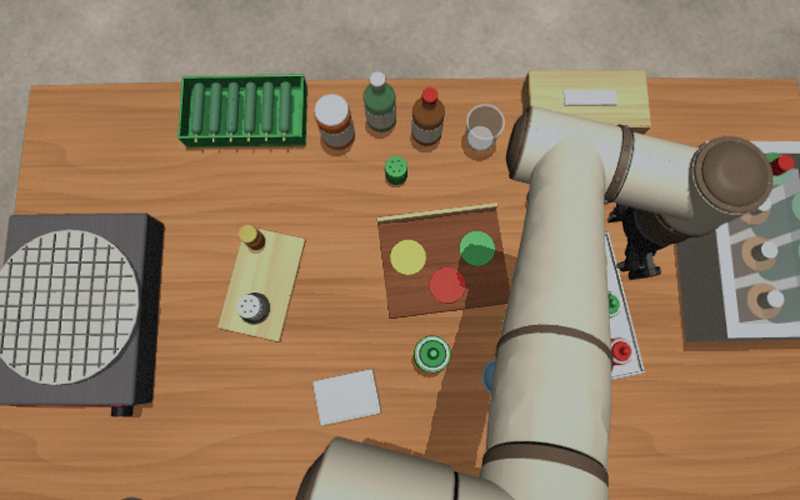

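The shaker stands on the spot (252,307), about 2 mm off centre, with the bottles still in the tray. Now yellow goes back.

```bash
python3 -m pendant '0.28 -0.4 2 0 0 0 0.2;0 0 4 0 0 0 0.2;0 0 4 0 0 0 0.2;0 0 2.5 0 0 0 0.2;0 0 1.7 0 0 0 0.2;0 0 0.2 0 0 0 0.2;0 0 0 0 0 0 0.2;0 0 0 0 0 0 0.2'; python3 go.py .5583,-.3165,.044; python3 -m pendant '0 0 0 0 0 0 1;0 0 0 0 0 0 1;0 0 0 0 0 0 1;0 0 0 0 0 0 1;0 0 0 0 0 0 1;0 0 0 0 0 0 1'; python3 go.py .5748,.0193,.19
```

```text
t: 37.3
tcp_pos: [0.5589, -0.3178, 0.0459]
ee_rot: [0.001, -0.058, 0.998, -0.0]
contact_force: [0.2, 0.3, 1.1]
opening: 0.0685
t 37.30 tcp [ 0.5589 -0.3178  0.0459] theta -173.4 tilt 0.003 open 0.0685 F [0.2 0.3 1.1]
.5583,-.3165,.044 -> cm [0.05 0.14 0.19] len 0.2
t: 38.05
tcp_pos: [0.5589, -0.3179, 0.0457]
ee_rot: [0.001, -0.058, 0.998, -0.001]
contact_force: [-0.2, 0.8, 5.6]
opening: 0.047
t 38.05 tcp [ 0.5589 -0.3179  0.0457] theta -173.4 tilt 0.002 open 0.0470 F [-0.2  0.8  5.6]
.5748,.0193,.19 -> cm [ -5.51  33.29 -14.46] len 36.7
```

```bash
python3 -m pendant '0 0 -1 0 0 0 1;0 0 -2 0 0 0 1;0 0 -3.5 0 0 0 1;0 0 -4 0 0 0 1;0 0 -2.5 0 0 0 1;-0.3 2 -1.46 0 0 0 1;-0.6 4 0 0 0 0 1;-0.9 5 0 0 0 0 1;-0.9 5 0 0 0 0 1;-0.9 5 0 0 0 0 1;-0.8 5 0 0 0 0 1;-0.6 3.6 0 0 0 0 1';python3 -m pendant '-0.4 2.4 0 0 0 0 1;-0.1 1.29 0 0 0 0 1;0 0 0 0 0 0 1;0 0 0 0 0 0 1';python3 go.py .5748,.0193,.055;  python3 - <<'E'
from loc import *
for n in("scene","top"):
    f=grab(n);c=cloud(f); p=c[cmask(f,"yellow")]
    p=p[(np.hypot(p[:,0]-.5748,p[:,1]-.0193)<.05)&(p[:,2]>.155)&(p[:,2]<.21)]
    if len(p)>15: print(n,len(p),circ(p,.024))
E
```

```text
t: 39.55
tcp_pos: [0.5722, -0.015, 0.1882]
ee_rot: [-0.001, -0.059, 0.998, 0.0]
contact_force: [0.3, 0.2, -1.7]
opening: 0.0468
t: 40.05
tcp_pos: [0.574, 0.0188, 0.1889]
ee_rot: [-0.0, -0.057, 0.998, -0.0]
contact_force: [-0.5, -0.9, -1.3]
opening: 0.0468
t 40.05 tcp [0.574  0.0188 0.1889] theta -173.4 tilt 0.001 open 0.0468 F [-0.5 -0.9 -1.3]
.5748,.0193,.055 -> cm [-0.1   0.04 13.39] len 13.4
```

```bash
python3 -m pendant '0 0 2 0 0 0 1;0 0 4 0 0 0 1;0 0 4 0 0 0 1;0 0 1.8 0 0 0 1;0 0 0.8 0 0 0 1;0 0 0.6 0 0 0 1;0 0 0 0 0 0 1;0 0 0 0 0 0 1'; python3 go.py .5748,.0185,.055
```

```text
t: 41.15
tcp_pos: [0.5749, 0.0195, 0.058]
ee_rot: [0.001, -0.058, 0.998, 0.0]
contact_force: [0.6, -0.3, -1.1]
opening: 0.047
t 41.15 tcp [0.5749 0.0195 0.058 ] theta -173.4 tilt 0.002 open 0.0470 F [ 0.6 -0.3 -1.1]
.5748,.0185,.055 -> cm [ 0.03 -0.1   0.3 ] len 0.3
```

```bash
python3 -m pendant '0 -0.06 0.2 0 0 0 1;0 0 0.12 0 0 0 1;0 0 0.04 0 0 0 1;0 0 0 0 0 0 1;0 0 0 0 0 0 0.2;0 0 0 0 0 0 0.2;0 0 0 0 0 0 0.2;0 0 -2 0 0 0 0.2;0 0 -4 0 0 0 0.2;0 0 -5 0 0 0 0.2;0 0 -2.5 0 0 0 0.2'; python3 go.py; python3 -m pendant '1.1 -2.5 0 0 0 0 0.2;2.1 -5 0 0 0 0 0.2;2.1 -5 0 0 0 0 0.2;2.1 -5 0 0 0 0 0.2;2.1 -5 0 0 0 0 0.2;2.1 -5 0 0 0 0 0.2;1.5 -3.8 0 0 0 0 0.2;0.9 -2.4 0 0 0 0 0.2;0 0 0 0 0 0 0.2;0 0 0 0 0 0 0.2'; python3 go.py .4737,-.3325,.0455; python3 - <<'E'
from loc import *
for n in("scene","top"):
    f=grab(n);c=cloud(f)
    p,_=near(c,(.5748,.0193),.034,.03,.075); print(n,len(p),circ(p,.024))
    print(np.percentile(near(c,(.5748,.0193),.034,.03,.2)[0][:,2],99))
E
```

```text
t: 42.52
tcp_pos: [0.5756, 0.019, 0.1916]
ee_rot: [0.002, -0.058, 0.998, 0.0]
contact_force: [0.0, -0.6, -0.4]
opening: 0.0683
t 42.52 tcp [0.5756 0.019  0.1916] theta -173.4 tilt 0.005 open 0.0683 F [ 0.  -0.6 -0.4]
t: 43.78
tcp_pos: [0.4742, -0.3316, 0.1883]
ee_rot: [-0.0, -0.058, 0.998, 0.0]
contact_force: [0.3, 0.0, -0.3]
opening: 0.0685
t 43.77 tcp [ 0.4742 -0.3316  0.1883] theta -173.4 tilt 0.000 open 0.0685 F [ 0.3  0.  -0.3]
.4737,-.3325,.0455 -> cm [ 0.06 -0.08 14.28] len 14.3
scene 232 (array([0.5727232, 0.0200669]), np.float64(0.0005097060358144814))
0.1126117533408175
top 68 (array([0.5734165, 0.0200899]), np.float64(0.0001662904377680317))
0.11160516074227608
```

Yellow is within 2 mm of its mat centre. Green next.

```bash
python3 -m pendant '0.05 0 2 0 0 0 0.2;0 0 4 0 0 0 0.2;0 0 4 0 0 0 0.2;0 0 2.5 0 0 0 0.2;0 0 1.7 0 0 0 0.2;0 0 0.1 0 0 0 0.2;0 0 0 0 0 0 0.2;0 0 0 0 0 0 0.2'; python3 go.py; python3 -m pendant '0 0 0 0 0 0 1;0 0 0 0 0 0 1;0 0 0 0 0 0 1;0 0 0 0 0 0 1;0 0 0 0 0 0 1;0 0 0 0 0 0 1'; python3 go.py .5893,-.1115,.19
```

```text
t: 44.88
tcp_pos: [0.4746, -0.3324, 0.0468]
ee_rot: [0.001, -0.058, 0.998, -0.001]
contact_force: [-0.3, -0.4, 0.0]
opening: 0.0685
t 44.88 tcp [ 0.4746 -0.3324  0.0468] theta -173.4 tilt 0.003 open 0.0685 F [-0.3 -0.4  0. ]
t: 45.62
tcp_pos: [0.4745, -0.3324, 0.0466]
ee_rot: [0.001, -0.058, 0.998, -0.001]
contact_force: [-0.6, 1.1, 5.7]
opening: 0.0471
t 45.62 tcp [ 0.4745 -0.3324  0.0466] theta -173.4 tilt 0.002 open 0.0471 F [-0.6  1.1  5.7]
.5893,-.1115,.19 -> cm [-13.99  20.6  -14.34] len 28.7
```

```bash
python3 -m pendant '0 0 -1 0 0 0 1;0 0 -2 0 0 0 1;0 0 -3.5 0 0 0 1;0 0 -4 0 0 0 1;0 0 -2.5 0 0 0 1;-1 1.5 -1.34 0 0 0 1;-2.2 3.3 0 0 0 0 1;-2.7 4 0 0 0 0 1;-2.7 4 0 0 0 0 1;-2.4 3.6 0 0 0 0 1;-1.8 2.6 0 0 0 0 1;-1.2 1.6 0 0 0 0 1';python3 -m pendant '0 0 0 0 0 0 1;0 0 0 0 0 0 1;0 0 0 0 0 0 1'; python3 go.py .5893,-.1115,.056;python3 -m pendant '0 0 2 0 0 0 1;0 0 4 0 0 0 1;0 0 4 0 0 0 1;0 0 1.8 0 0 0 1;0 0 0.8 0 0 0 1;0 0 0.4 0 0 0 1;0 0 0 0 0 0 1;0 0 0 0 0 0 1'; python3 go.py .5893,-.1115,.0556
```

```text
t: 47.12
tcp_pos: [0.589, -0.1091, 0.1879]
ee_rot: [-0.001, -0.059, 0.998, 0.0]
contact_force: [0.0, 0.3, -2.2]
opening: 0.0466
t: 47.5
tcp_pos: [0.5885, -0.1121, 0.1888]
ee_rot: [-0.0, -0.057, 0.998, 0.0]
contact_force: [0.0, -0.5, -1.9]
opening: 0.0465
t 47.50 tcp [ 0.5885 -0.1121  0.1888] theta -173.5 tilt 0.000 open 0.0465 F [ 0.  -0.5 -1.9]
.5893,-.1115,.056 -> cm [-0.09  0.05 13.28] len 13.3
t: 48.5
tcp_pos: [0.5896, -0.1114, 0.0599]
ee_rot: [0.001, -0.058, 0.998, -0.0]
contact_force: [0.1, 0.3, -1.2]
opening: 0.047
t 48.50 tcp [ 0.5896 -0.1114  0.0599] theta -173.4 tilt 0.002 open 0.0470 F [ 0.1  0.3 -1.2]
.5893,-.1115,.0556 -> cm [ 0.04 -0.01  0.43] len 0.4
```

```bash
python3 -m pendant '0 0 0.25 0 0 0 1;0 0 0.18 0 0 0 1;0 0 0.03 0 0 0 1;0 0 0 0 0 0 1;0 0 0 0 0 0 0.2;0 0 0 0 0 0 0.2;0 0 0 0 0 0 0.2;0 0 -2 0 0 0 0.2;0 0 -4 0 0 0 0.2;0 0 -5 0 0 0 0.2;0 0 -2.5 0 0 0 0.2'; python3 go.py; python3 -m pendant '1.8 -1.7 0 0 0 0 0.2;3.6 -3.4 0 0 0 0 0.2;4 -3.8 0 0 0 0 0.2;4 -3.8 0 0 0 0 0.2;4 -3.8 0 0 0 0 0.2;3 -2.8 0 0 0 0 0.2;1.98 -1.83 0 0 0 0 0.2;0 0 0 0 0 0 0.2;0 0 0 0 0 0 0.2'; python3 go.py .3917,-.3471,.0455; python3 - <<'E'
from loc import *
for n in("scene","top"):
    f=grab(n);c=cloud(f)
    p,_=near(c,(.5893,-.1115),.034,.03,.075); print(n,len(p),circ(p,.024))
    print(np.percentile(near(c,(.5893,-.1115),.034,.03,.2)[0][:,2],99))
E
```

```text
t: 49.88
tcp_pos: [0.5902, -0.1115, 0.1924]
ee_rot: [0.002, -0.058, 0.998, -0.0]
contact_force: [-0.1, 0.4, 0.0]
opening: 0.0683
t 49.88 tcp [ 0.5902 -0.1115  0.1924] theta -173.4 tilt 0.005 open 0.0683 F [-0.1  0.4  0. ]
t: 51.0
tcp_pos: [0.3905, -0.3468, 0.1885]
ee_rot: [-0.001, -0.057, 0.998, 0.0]
contact_force: [0.1, -0.5, -0.9]
opening: 0.0682
t 51.00 tcp [ 0.3905 -0.3468  0.1885] theta -173.4 tilt 0.002 open 0.0682 F [ 0.1 -0.5 -0.9]
.3917,-.3471,.0455 -> cm [-0.14 -0.06 14.3 ] len 14.3
scene 226 (array([ 0.58772021, -0.11191814]), np.float64(0.0005221177515073853))
0.11293405147854095
top 88 (array([ 0.58830699, -0.11158171]), np.float64(0.00022787458531193643))
0.11260588344891208
```

Green is on its mat within about 1.5 mm. Red is last.

```bash
python3 -m pendant '-0.05 0 2 0 0 0 0.2;0 0 4 0 0 0 0.2;0 0 4 0 0 0 0.2;0 0 2.5 0 0 0 0.2;0 0 1.7 0 0 0 0.2;0 0 0.1 0 0 0 0.2;0 0 0 0 0 0 0.2;0 0 0 0 0 0 0.2'; python3 go.py; python3 -m pendant '0 0 0 0 0 0 1;0 0 0 0 0 0 1;0 0 0 0 0 0 1;0 0 0 0 0 0 1;0 0 0 0 0 0 1;0 0 0 0 0 0 1'; python3 go.py .520,-.053,.19
```

```text
t: 52.1
tcp_pos: [0.3924, -0.3471, 0.0473]
ee_rot: [0.001, -0.058, 0.998, -0.001]
contact_force: [-0.2, 0.9, 0.2]
opening: 0.0686
t 52.10 tcp [ 0.3924 -0.3471  0.0473] theta -173.4 tilt 0.002 open 0.0686 F [-0.2  0.9  0.2]
t: 52.85
tcp_pos: [0.3922, -0.3473, 0.0473]
ee_rot: [0.001, -0.058, 0.998, -0.001]
contact_force: [-0.2, 0.7, 6.9]
opening: 0.0468
t 52.85 tcp [ 0.3922 -0.3473  0.0473] theta -173.4 tilt 0.002 open 0.0468 F [-0.2  0.7  6.9]
.520,-.053,.19 -> cm [-16.11  27.74 -14.28] len 35.1
```

```bash
python3 -m pendant '0 0 -1 0 0 0 1;0 0 -2 0 0 0 1;0 0 -3.5 0 0 0 1;0 0 -4 0 0 0 1;0 0 -2.5 0 0 0 1;-1 1.8 -1.28 0 0 0 1;-2 3.5 0 0 0 0 1;-2.6 4.5 0 0 0 0 1;-2.6 4.5 0 0 0 0 1;-2.6 4.5 0 0 0 0 1;-2.3 4 0 0 0 0 1;-1.7 2.8 0 0 0 0 1';python3 -m pendant '-1.3 2.14 0 0 0 0 1;0 0 0 0 0 0 1;0 0 0 0 0 0 1;0 0 0 0 0 0 1'; python3 go.py .520,-.053,.0563;python3 -m pendant '0 0 2 0 0 0 1;0 0 4 0 0 0 1;0 0 4 0 0 0 1;0 0 1.8 0 0 0 1;0 0 0.8 0 0 0 1;0 0 0.4 0 0 0 1;0 0 0 0 0 0 1;0 0 0 0 0 0 1'; python3 go.py .520,-.053,.0563
```

```text
t: 54.35
tcp_pos: [0.5091, -0.0738, 0.189]
ee_rot: [-0.0, -0.058, 0.998, 0.0]
contact_force: [0.5, 0.0, -0.1]
opening: 0.0467
t: 54.85
tcp_pos: [0.5189, -0.0537, 0.1891]
ee_rot: [-0.0, -0.057, 0.998, 0.0]
contact_force: [-0.0, 0.3, -1.4]
opening: 0.0467
t 54.85 tcp [ 0.5189 -0.0537  0.1891] theta -173.5 tilt 0.000 open 0.0467 F [-0.   0.3 -1.4]
.520,-.053,.0563 -> cm [-0.12  0.05 13.28] len 13.3
t: 55.85
tcp_pos: [0.5201, -0.0528, 0.06]
ee_rot: [0.001, -0.058, 0.998, 0.0]
contact_force: [-0.1, 0.0, -1.5]
opening: 0.0468
t 55.85 tcp [ 0.5201 -0.0528  0.06  ] theta -173.4 tilt 0.002 open 0.0468 F [-0.1  0.  -1.5]
.520,-.053,.0563 -> cm [ 0.02 -0.02  0.37] len 0.4
```

```bash
python3 -m pendant '0 0 0.2 0 0 0 1;0 0 0.17 0 0 0 1;0 0 0.03 0 0 0 1;0 0 0 0 0 0 1;0 0 0 0 0 0 0.2;0 0 0 0 0 0 0.2;0 0 0 0 0 0 0.2;0 0 -2 0 0 0 0.2;0 0 -4 0 0 0 0.2;0 0 -5 0 0 0 0.2;0 0 -3.5 0 0 0 0.2'; python3 go.py; python3 -m pendant '1.5 -3 0 0 0 0 0;2 -5 0 0 0 0 0;2 -5 0 0 0 0 0;2 -5 0 0 0 0 0;2 -5 0 0 0 0 0;1 -2.5 0 0 0 0 0;0 0 0 0 0 0 0;0 0 0 0 0 0 0;0 0 0 0 0 0 0'; python3 - <<'E'
from loc import *
T={"red":(.520,-.053,.024,.075),"yellow":(.5748,.0193,.024,.075),"green":(.5893,-.1115,.024,.075),"shaker":(.4802,.3063,.022,.05)}
for n in("scene","top"):
    f=grab(n);c=cloud(f)
    for k,(x,y,r,z) in T.items():
        p,_=near(c,(x,y),.036,.025,z); b,e=circ(p,r)
        print(n,k,len(p),np.round(b,4),"err mm %.1f"%(1000*np.hypot(b[0]-x,b[1]-y)),"top %.3f"%np.percentile(near(c,(x,y),.036,.03,.2)[0][:,2],99))
a=grab("scene");save(a,"scene6.png",1.25)
E
```

```text
t: 57.22
tcp_pos: [0.52, -0.0529, 0.2024]
ee_rot: [0.001, -0.058, 0.998, 0.0]
contact_force: [0.4, 0.2, -0.5]
opening: 0.0684
t 57.23 tcp [ 0.52   -0.0529  0.2024] theta -173.4 tilt 0.002 open 0.0684 F [ 0.4  0.2 -0.5]
t: 58.35
tcp_pos: [0.445, -0.3173, 0.2001]
ee_rot: [0.0, -0.058, 0.998, 0.0]
contact_force: [-0.2, 0.6, -0.1]
opening: 0.0855
scene red 254 [ 0.5182 -0.0526] err mm 1.8 top 0.113
scene yellow 255 [0.5728 0.0199] err mm 2.1 top 0.113
scene green 249 [ 0.5877 -0.1118] err mm 1.6 top 0.112
scene shaker 117 [0.4782 0.3067] err mm 2.1 top 0.066
top red 61 [ 0.5188 -0.0528] err mm 1.2 top 0.113
top yellow 74 [0.5734 0.0202] err mm 1.6 top 0.112
top green 97 [ 0.5883 -0.1115] err mm 1.0 top 0.112
top shaker 57 [0.4784 0.307 ] err mm 1.9 top 0.065
```

View pics/scene6.png

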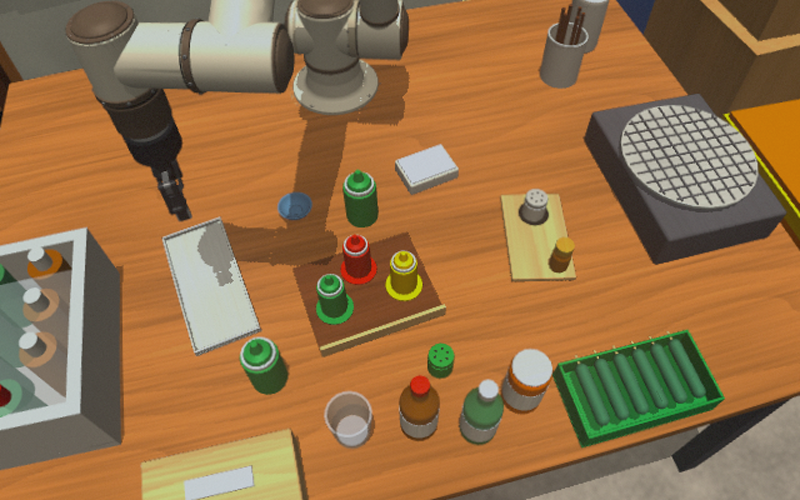

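The picture shows the bottles on their own mats (357,255; 403,275; 333,297), the shaker on the spot (535,205), and the arm clear. The shaker's top reads 3 mm higher than expected, so I check for tilt.

```bash
python3 - <<'E'
from loc import *
for n in("scene","top"):
    f=grab(n);c=cloud(f)
    p,_=near(c,(.4795,.306),.017,.055,.08); A=np.c_[p[:,:2]-p[:,:2].mean(0),np.ones(len(p))]
    s,*_=np.linalg.lstsq(A,p[:,2],rcond=None); print(n,len(p),"slope",np.round(s,4),"pct",np.round(np.percentile(p[:,2],[5,50,95]),4))
    b,_=near(c,(.52,.3),.1,.009,.016); print("board z",np.median(b[:,2]))
    x,y=[int(v) for v in ((428,164) if n=="scene" else (202,246))]
save(grab("scene"),"scene7.png",10,(400,140,460,190))
E
```

```text
scene 124 slope [-0.014  -0.0009  0.0623] pct [0.0593 0.0623 0.0655]
board z 0.011984298862879994
top 180 slope [0.005  0.0057 0.061 ] pct [0.0576 0.061  0.0643]
board z 0.011333794439252198
```

View pics/scene7.png

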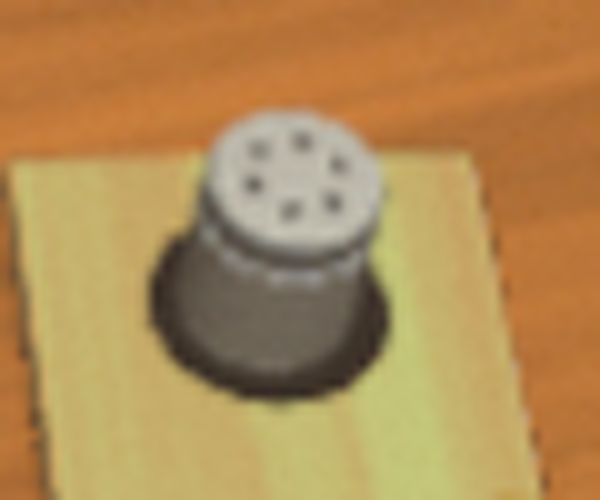

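The shaker is upright: slope below 0.015, median top at 0.062 as it should be, and foot centred in the spot (the high reading was depth noise). Handing in.

```bash
python3 -c "
from station import hand_in; print(hand_in())"
```

```text
the job is handed in; nothing more can be done
None
```

The job is done and handed in at about 59 s of the 144 s allowed; `hand_in()` gives no verdict, so I don't know the official result.

**What I did:** I stood red, green and yellow in the side tray, then set the shaker on the black spot while they waited there. Then I put yellow, green and red back on their own mats. A camera check after each placing showed the piece upright.

**Last checks, from both cameras:**

| Item | Distance from its centre | Top height |
|---|---|---|
| Red bottle | 1–2 mm | 0.113 m |
| Yellow bottle | about 2 mm | 0.112–0.113 m |
| Green bottle | 1–2 mm | 0.112 m |
| Shaker | about 2 mm | 0.061–0.062 m (median) |

The limit on those distances is 12 mm. The gripper was open, well clear of everything, with no meaningful contact force.

**Disagreements:**
- **Shaker height:** its 99th-percentile top height first read 0.065–0.066 m, about 3 mm too high. A plane fit of its top (slope below 0.015) and a close-up showed it level, so I put that down to depth noise.
- **Shaker near the fingers:** one position fit while the shaker was still held was distorted by the fingers, so I used the tool position there instead.
- **Camera offset:** the two cameras differ by up to about 1 mm on the final positions.

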